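# Find the loaded tool case by its weight and slide it home

### The job

One of the three identical closed tool cases still holds its steel die set; the other two are as good as empty. Find the heavy one by lifting one end of a case just a little and feeling its weight, its other end staying down, then slide it over the mat into the dock, gently, until it is fully home against the end stop. Never pick a case up off the mat, leave the two light cases standing where they are, and do not disturb the pencil, brush and tool handle lying about.

Things in the scene. Friction and masses are not known exactly. Their poses are not given: they have to be found in the camera images.
- case_a: one of three like tool cases: blue, closed, black lid, steel latches on its -x end; 130 x 56 x 58 mm (x, y, z). On each long side, 4 mm proud (64 mm over both), two round steel studs 12 mm wide at x = -0.052 and +0.052, z = 0.036: pinched between a pair of opposite studs' faces, the case swivels in pitch. Starts on the mat, -x end to the robot (yaw within 0.2 rad). Origin: centre of its underside, z up
- case_b: tool case exactly like case_a outside. A heavy case (with steel die set) weighs 0.80 to 0.94 kg in all: one end, held by its studs, takes about 4.4 to 5.2 N to lift. A light one weighs 0.26 kg: about 1.5 to 2.4 N an end. The load sits in the middle. Any of the three may be the heavy one. A case lifted by one end pivots on the bottom edge of the other end
- case_c: tool case exactly like case_a outside; size, origin and axes the same
- dock: fixed U-shaped dock, open towards its -x and above: two wooden rails 18 mm high, 60 mm apart, 12 mm thick, from x = -0.015 to +0.065, and an aluminium end stop 30 mm high with its face at x = +0.065. No floor: cases slide on the mat. Origin: on the mat, where the origin of a case fully home lies; x: the way a case goes in (its x along the dock's x, either end first); z up
- dock_mouth (a point): middle of the dock's mouth on the mat, 32 mm behind the dock's origin (dock x = -0.032): from here the 18 mm high flared lead-ins narrow from about 72 mm to 60 mm; about 92 mm wide outside. Axes as the dock's
- mat: green bench mat, fixed flat on the bench, 340 x 750 x 3 mm (x, y, z); the cases and the dock stand on it (their origins at z = 0.003) and cases slide on its top. Origin: centre of its underside, on the bench top
- pencil: red carpenter pencil, 12 x 168 x 8 mm, loose bystander at the right, just off the mat; origin: underside, near its middle, long side along its y
- brush: round paint brush, green and orange handle, 23 x 201 x 18 mm, loose bystander at the left; origin: near its middle, long side along its y
- handle: turned wooden tool handle, 53 x 96 x 18 mm, loose bystander at the right, nearer the robot; origin: underside centre

How it is judged (in metres and radians):
On the way:
1. one end of a case has been lifted a little (tilted 0.05 to 0.3 rad) while its other end still rests on the mat (over 0.2 N) (((angle between case_a's own z axis and vertical between 0.05 and 0.3 rad and contact force between case_a and mat above 0.2 N) or (angle between case_b's own z axis and vertical between 0.05 and 0.3 rad and contact force between case_b and mat above 0.2 N) or (angle between case_c's own z axis and vertical between 0.05 and 0.3 rad and contact force between case_c and mat above 0.2 N))), for 0.2 s.
At the end, for the whole second after the job is handed in: the heavy case (the one that presses on the mat with more than 5 N) stands flat on the mat in the dock, fully home: within 3 mm of the end stop, within 4 mm of the dock's middle line and 0.06 rad of its direction; the two light cases stand flat within 40 mm of where they started; all at rest (((x of case_a in the frame of dock between -0.003 and 0.003 m and y of case_a in the frame of dock between -0.004 and 0.004 m and angle between the x axis of case_a and the x axis of dock, either way round below 0.06 rad and height (world z) of case_a below 0.007 m and contact force between case_a and mat above 5 N and distance of each of case_b, case_c from where it was at the start of the episode below 0.04 m and angle between each of case_a, case_b, case_c's own z axis and vertical below 0.03 rad and linear speed of each of case_a, case_b, case_c below 0.01 m/s) or (x of case_b in the frame of dock between -0.003 and 0.003 m and y of case_b in the frame of dock between -0.004 and 0.004 m and angle between the x axis of case_b and the x axis of dock, either way round below 0.06 rad and height (world z) of case_b below 0.007 m and contact force between case_b and mat above 5 N and distance of each of case_a, case_c from where it was at the start of the episode below 0.04 m and angle between each of case_a, case_b, case_c's own z axis and vertical below 0.03 rad and linear speed of each of case_a, case_b, case_c below 0.01 m/s) or (x of case_c in the frame of dock between -0.003 and 0.003 m and y of case_c in the frame of dock between -0.004 and 0.004 m and angle between the x axis of case_c and the x axis of dock, either way round below 0.06 rad and height (world z) of case_c below 0.007 m and contact force between case_c and mat above 5 N and distance of each of case_a, case_b from where it was at the start of the episode below 0.04 m and angle between each of case_a, case_b, case_c's own z axis and vertical below 0.03 rad and linear speed of each of case_a, case_b, case_c below 0.01 m/s))); the robot touches nothing.
It fails at once if a case is lifted off the mat (its origin more than 25 mm above the mat) or tipped by more than 0.35 rad (height (world z) of any of case_a, case_b, case_c above 0.028 m or angle between any of case_a, case_b, case_c's own z axis and vertical above 0.35 rad).
It fails at once if a case is pushed against the dock with more than 20 N (contact force between any of case_a, case_b, case_c and dock above 20 N).
It fails at once if the pencil, brush or tool handle are moved by more than 30 mm (distance of any of pencil, brush, handle from where it was at the start of the episode above 0.03 m).
It also fails if it takes over 72 s, if anything falls off the work surface, if the arm or the gripper's body presses on something with over 40 N, if the wrist force passes 120 N, or if a joint passes its speed limit or range.

### The arm

A 6-joint arm with a two-finger parallel gripper is mounted at the origin on the work surface; the furniture and walls round the work are solid. World frame = base frame: x ahead of the robot, y to its left, z up, the work surface at z = 0. Lengths are in mm, angles in rad, forces in N, time in s.
With the tool pointing down it reaches from about 275 to 750 mm from the base axis. Payload 10.2 kg.
Tool frame: the origin (TCP) lies where the fingers leave the gripper's body, on its centre line; the fingertips stand 73 mm ahead of it and the grasp point (between the pads) lies 54 mm ahead of it; z points along the fingers, y is the line along which they close (so a half turn about z gives the same grasp; the last joint's range is limited). The gripper opens to 85 mm and grips with 20 to 120 N. Pads are 22 mm wide; open, the fingers measure 114 mm over their backs; the gripper's body (76 mm by 85 mm) begins 54 mm behind the grasp point. The pads swing forward as they close: fully open they stand 13 mm farther back than shut.
Start: joints at [-0.223, 0.313, 1.498, -0, 1.331, -0.223], TCP at [525.006, -0.014, 303.894] pointing down, gripper open.
Joint ranges: [-2.94, 2.94], [-0.97, 2.17], [0.19, 2.56], [-1.23, 4.37], [0.02, 3.11], [-2.88, 2.88]. Speed limits (rad/s): [2.39, 2.39, 3.01, 3.14, 3.14, 3.14].

### API

Orientations are given as a unit quaternion [x, y, z, w].
In Python, from workcell import env, eyes gives the robot as it stands.
- The arm moves only by the tool send_rows, never from a script. Its arguments are lists of equal length, an entry for each row: "offset": the shift along the world's x, y, z each as a share of 0.25 m, from -1 to 1, a list of three; "roll": the turn about the world's z as a share of 90 degrees, from -1 to 1. A call has 1 to 20 rows; each row is the pose to reach, as a shift and turn from the pose commanded when the call began; what a row does not reach only later rows make up. A row lasts 1/10 s, in which the tool goes at most 50 mm and 8.59 degrees, less where a joint would pass 70% of its speed; a pose out of reach is approached as far as the arm can. A call with a number of a shift or a turn outside -1 to 1 is refused whole. A call with a gripper value outside its range is refused whole. "claw" is the gripper's target within -1 to 1 (fully open at 1, half-way at 0, shut at -1), set as the call begins (left out, the last holds). The fingers move at their own pace and stop on an object; "grip_force" is the grip in N (left out, the last holds). Time passes only in rows, so rows that repeat a pose let the fingers close. It gives the time, the measured TCP pose, the force, the opening and the grip force at its end, in the units of the state.
- env.observe(): the state, without advancing time (a new reading comes with each control period).
- eyes.read_camera(name): name is "scene" or "side" or "wrist"; returns (picture, depth): 480x640x3 uint8, red, green, blue; 480x640 float32, mm along the optical axis (not along the pixel's ray), 0 where there is no reading.
- eyes.camera_info(name): a dict with "fov_y" (degrees; the focal length in pixels is half the picture's height over the tangent of half this angle, whatever the lens; pixels are square), "cx", "cy" (the principal point, pixels), "R" (3x3) and "t" (3): a world point X has camera coordinates R X + t; the wrist camera has in their place "hand_eye" (4x4, takes a point from camera to tool coordinates, whose origin is the TCP and whose axes are the flange's). Camera axes: x right, y down, z forward; pixel columns grow to the right and rows downward; lengths in mm; the calibration is good to about 2 mm. The wrist camera is an equidistant fisheye: a pixel r from the principal point sees the ray r / f radians off the axis. A picture is of the moment at which its call begins: read the wrist's pose just before it. camera_info takes no time and is no camera call.
- env.job_done(): hands the job in; it is judged then, once.
The state is a dict: "t": time; "joint_positions": joint angles; "qvel": joint speeds; "joint_efforts": joint torques, N m; "tcp_pos": TCP position; "tcp_rot": TCP orientation; "contact_force": force on the tool from outside, world axes, zero at the start; "wrist_torque": the same for the moment, N m; "width": finger opening in mm; "grip_force": force on a finger pad.
Only numpy, scipy, OpenCV 4.12 (cv2) and the standard library are available. Lean on these libraries where they do the work, as an engineer would, in place of code of your own. Each camera call takes 0.05 s, during which the arm holds its last target. There are 200 camera calls.

## Working session

There is one attempt and no reset: what is moved stays moved. The work goes in short steps, Python scripts to look and compute and a tool call to move; the robot and the scene stay as the last step left them, time stands still between calls to the robot, and variables do not carry over. Pictures are saved under pics/ and viewed, at most 10 in all, crops included, and the job is handed in when it is done.

Besides the shell and the picture viewer there is one more tool, called after "Call:" as name([rows], argument=value, ...), one row to a line, values as JSON. send_rows: Moves the arm, as the interface text tells. Its arguments: {"type":"object","properties":{"offset":{"type":"array"},"roll":{"type":"array"},"claw":{"type":"number"},"grip_force":{"type":"number"}},"required":["offset","roll"]}

```bash
mkdir -p pics; ls; cat > h.py <<'E'
import numpy as np,cv2
from workcell import env,eyes
def K(n):
    c=eyes.camera_info(n); return c,240/np.tan(np.radians(c["fov_y"]/2))
def pts(n,d):
    c,f=K(n); v,u=np.mgrid[:480,:640]
    P=np.stack([(u-c["cx"])/f*d,(v-c["cy"])/f*d,d],-1)
    return (P-np.array(c["t"]))@np.array(c["R"])
E
python3 - <<'E'
from h import *
print(env.observe())
for n in("scene","side"):
    p,d=eyes.read_camera(n); np.savez(f"{n}.npz",p=p,d=d)
    cv2.imwrite(f"pics/{n}.png",p[...,::-1]); print(n,eyes.camera_info(n))
print(eyes.camera_info("wrist"))
E
```

```text
pics
{'t': 0.0, 'joint_positions': array([-2.23384785e-01,  3.13458195e-01,  1.49846977e+00,  5.01420294e-06,
        1.33099637e+00, -2.23395481e-01]), 'qvel': array([ 1.70104125e-04, -7.03553942e-05,  3.45992358e-04,  1.04709064e-03,
        2.66136194e-03,  3.98497385e-04]), 'joint_efforts': array([-5.78409599e-04, -4.12261176e+01, -2.59742296e+01, -3.58453699e-04,
        4.11797926e-03, -1.23038126e-05]), 'tcp_pos': array([5.24826267e+02, 3.62023866e-02, 3.03318515e+02]), 'tcp_rot': array([ 7.07103265e-01,  7.07109984e-01, -3.52758009e-04, -5.64724680e-04]), 'contact_force': array([-0.62279196, -0.09686042, -0.14562762]), 'wrist_torque': array([0.05159878, 0.03706372, 0.00870297]), 'grip_force': 0.0, 'width': 85.60584427965618}
scene {'fov_y': 56.17623123663959, 'cx': 314.043951345525, 'cy': 246.8922844760265, 'R': array([[ 0.54931296, -0.83553267,  0.01185047],
       [-0.58739682, -0.39618734, -0.70569155],
       [ 0.59432335,  0.38068458, -0.70842007]]), 't': array([-259.67400689,  343.20162022,  876.41236757])}
side {'fov_y': 49.980177362141205, 'cx': 317.58352806894317, 'cy': 239.27706477978316, 'R': array([[-0.99765537,  0.06793982, -0.00824265],
       [ 0.05213134,  0.6763808 , -0.73470493],
       [-0.04434055, -0.73341202, -0.67833673]]), 't': array([ 543.87510457,   -2.54126947, 1609.68897982])}
{'fov_y': 65.70646984690485, 'cx': 324.9164884530531, 'cy': 239.03973029447855, 'hand_eye': array([[-2.32514874e-04, -9.48351556e-01, -3.17221171e-01,
         8.06481816e+01],
       [ 9.99999870e-01, -3.64272407e-04,  3.56040110e-04,
         4.93490165e-01],
       [-4.53206112e-04, -3.17221047e-01,  9.48351518e-01,
        -6.99141027e+01],
       [ 0.00000000e+00,  0.00000000e+00,  0.00000000e+00,
         1.00000000e+00]])}
```

View pics/scene.png

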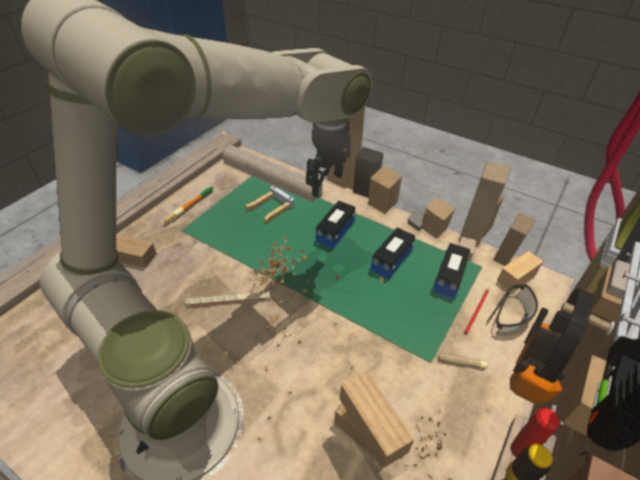

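View pics/side.png

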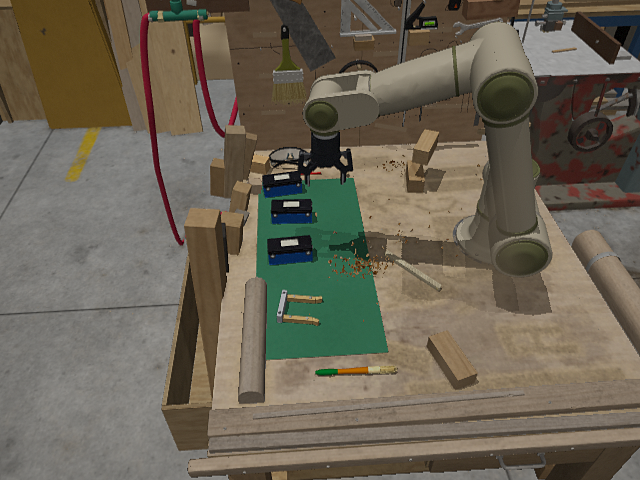

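Scene view: cases at about (335,225), (393,252) and (453,270), dock at (272,203). Side view: cases at (290,249), (292,210) and (283,183), dock at (297,307).

```bash
python3 - <<'E'
from h import *
for n in("scene","side"):
    z=np.load(n+".npz"); P=pts(n,z["d"]); ok=z["d"]>0
    X,Y,Z=P[...,0],P[...,1],P[...,2]
    reg=ok&(X>380)&(X<800)&(Y>-420)&(Y<420)
    for nm,lo,hi in(("case",50,72),("dock",12,42)):
        m=(reg&(Z>lo)&(Z<hi)).astype(np.uint8)
        k,l,s,c=cv2.connectedComponentsWithStats(m)
        for i in range(1,k):
            if s[i,4]<60: continue
            q=P[l==i]; r=cv2.minAreaRect(q[:,:2].astype(np.float32))
            print(n,nm,s[i],np.round(q.mean(0)),np.round(np.percentile(q[:,2],[5,50,95])),"rect",np.round(r[0],1),np.round(r[1],1),round(r[2],1))
E
```

```text
scene case [247 154  61  32 492] [728. 306.  55.] [51. 55. 58.] rect [728.4 300.1] [235.5  44.9] 88.3
scene case [369 189  25  14 128] [778. -28.  61.] [51. 62. 71.] rect [776.2 -25. ] [30.8 70.3] 14.8
scene case [316 200  40  37 754] [624.  30.  61.] [53. 62. 65.] rect [630.8  32.3] [134.   56.7] 3.1
scene case [423 214  30  15 132] [ 763. -200.   62.] [52. 62. 71.] rect [ 764.9 -203.6] [38.6 73.9] 21.6
scene case [463 225  22  12 120] [ 785. -297.   61.] [52. 61. 70.] rect [ 785.3 -295.5] [55.5 15.3] 89.7
scene case [373 227  43  40 888] [ 614. -149.   61.] [54. 62. 65.] rect [ 620.1 -147.5] [ 57.  134.8] 87.2
scene case [461 237  16   8  72] [ 752. -299.   52.] [50. 52. 55.] rect [ 752.4 -298.3] [24.8 36.1] 35.2
scene case [437 242  34  44 942] [ 642. -298.   62.] [56. 62. 64.] rect [ 648.3 -296.9] [133.8  55.8] 8.3
scene case [499 246  17  11  81] [ 755. -392.   61.] [52. 60. 71.] rect [ 755.4 -392.6] [39.7 10.3] 85.5
scene dock [ 244  162   73   60 1111] [667. 262.  26.] [13. 24. 40.] rect [632.  286.6] [266.7 168.6] 89.7
scene dock [368 195  24  16 157] [782. -24.  27.] [14. 28
[... 1715 characters left out ...]
263 184  39  13 270] [ 647. -267.   27.] [14. 26. 41.] rect [ 649.9 -266.3] [ 38. 132.] 85.9
side dock [236 201  14  23 104] [ 775. -152.   31.] [15. 31. 41.] rect [ 778.3 -160. ] [40.  90.4] 2.6
side dock [271 212  41  11 287] [ 621. -117.   28.] [14. 27. 41.] rect [ 622.5 -117. ] [ 18.2 129.2] 87.9
side dock [234 235   9  19  62] [787.   4.  26.] [13. 26. 40.] rect [780.8  -8.6] [64.6 16.2] 68.8
side dock [268 251  45  13 323] [630.  63.  27.] [14. 28. 40.] rect [629.8  62.4] [130.   13.1] 2.9
side dock [260 280   7  81 273] [705. 303.  33.] [17. 36. 41.] rect [706.4 290.1] [259.7  10.9] 89.2
side dock [277 290  45  34 546] [623. 250.  22.] [13. 20. 34.] rect [611. 248.] [ 93.5 110. ] 80.1
```

Call:
send_rows([
  [0.1,0.06,-0.1],
  [0.22,0.13,-0.2],
  [0.22,0.13,-0.3],
  [0.22,0.13,-0.4],
  [0.22,0.13,-0.4],
  [0.22,0.13,-0.4],
  [0.22,0.13,-0.4],
  [0.22,0.13,-0.4],
  [0.22,0.13,-0.4],
  [0.22,0.13,-0.4],
  [0.22,0.13,-0.4],
  [0.22,0.13,-0.4],
  [0.22,0.13,-0.4],
], roll=[0.09,0.18,0.27,0.36,0.45,0.54,0.63,0.72,0.81,0.9,1,1,1], claw=1)

```text
t: 1.4
tcp_pos: [579.9, 32.5, 203.7]
tcp_rot: [0.002, 1.0, 0.0, -0.0]
contact_force: [-0.3, 0.7, 0.2]
width: 85.3
grip_force: 0.0
```

```bash
cat >> h.py <<'E'
from scipy.spatial.transform import Rotation as Ro
def wrist():
    o=env.observe(); p,d=eyes.read_camera("wrist"); c,_=K("wrist")
    f=240/np.tan(np.radians(c["fov_y"]/2)); v,u=np.mgrid[:480,:640]
    a,b=u-c["cx"],v-c["cy"]; r=np.hypot(a,b)+1e-9; th=r/f
    P=np.stack([np.tan(th)*a/r*d,np.tan(th)*b/r*d,d],-1)
    H=np.array(c["hand_eye"]); P=P@H[:3,:3].T+H[:3,3]
    return o,p,d,P@Ro.from_quat(o["tcp_rot"]).as_matrix().T+o["tcp_pos"]
def rects(P,ok,lo,hi,mn=300):
    m=(ok&(P[...,2]>lo)&(P[...,2]<hi)).astype(np.uint8)
    k,l,s,c=cv2.connectedComponentsWithStats(m)
    for i in range(1,k):
        if s[i,4]>=mn:
            q=P[l==i]; r=cv2.minAreaRect(q[:,:2].astype(np.float32))
            print(s[i],np.round(q.mean(0),1),"rect",np.round(r[0],1),np.round(r[1],1),round(r[2],2))
E
python3 - <<'E'
from h import *
o,p,d,P=wrist(); cv2.imwrite("pics/w1.png",p[...,::-1])
print(o["tcp_pos"],Ro.from_quat(o["tcp_rot"]).as_matrix().round(3),o["contact_force"])
rects(P,d>0,52,72)
for n in("scene","side"):
    z=np.load(n+".npz"); Q=pts(n,z["d"]); h=cv2.cvtColor(z["p"],cv2.COLOR_RGB2HSV)
    m=(h[...,0]>65)&(h[...,0]<90)&(h[...,1]>120)&(z["d"]>0)&(abs(Q[...,2])<8)
    q=Q[m]; print(n,cv2.minAreaRect(q[:,:2].astype(np.float32)),np.percentile(q,[1,99],0).round())
E
```

```text
[579.93193797  32.51070482 203.68048412] [[-1.     0.004 -0.   ]
 [ 0.004  1.     0.   ]
 [ 0.     0.    -1.   ]] [-0.29763031  0.74665927  0.22909935]
[  50  216   91  157 8793] [ 612.4 -142.3   60.2] rect [ 621.1 -146.8] [ 57.5 132.7] 87.2
[  278   227    91   172 13554] [622.4  32.3  60.8] rect [631.7  32.7] [132.1  55.8] 3.0
[   0  298   35   77 1357] [ 681.7 -276.2   59. ] rect [ 683.4 -273.6] [46.3 97.3] 63.43
[ 570  370   70   32 1032] [731.6 319.3  53.8] rect [732.5 323. ] [120.2  28. ] 89.57
[ 17 415  41  24 433] [ 785.7 -287.7   62.3] rect [ 785.3 -294.4] [55.6 14.2] 85.41
scene ((558.71728515625, 26.842926025390625), (324.0142822265625, 677.4041748046875), 1.7916542291641235) [[ 432. -275.    0.]
 [ 702.  252.    8.]]
side ((562.65234375, 20.65069580078125), (337.70556640625, 753.7240600585938), 0.050183478742837906) [[ 397. -329.   -3.]
 [ 725.  391.    7.]]
```

View pics/w1.png

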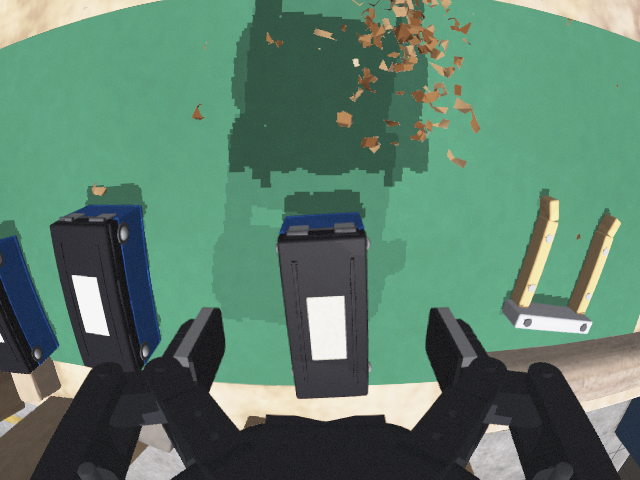

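Wrist view: case A is centred at (323,300) between the fingers, B at (105,295), dock at (560,265). I'll pinch A's near studs.

Call:
send_rows([
  [0,-0.01,-0.15],
  [0,-0.01,-0.3],
  [0,-0.01,-0.38],
  [0,-0.01,-0.46],
  [0,-0.01,-0.46],
], roll=[0.036,0.036,0.036,0.036,0.036])

```text
t: 1.95
tcp_pos: [578.8, 30.1, 86.5]
tcp_rot: [-0.027, 1.0, 0.0, -0.002]
contact_force: [-0.2, 0.0, 0.6]
width: 85.3
grip_force: 0.0
```

Call:
send_rows([
  [0,0,0],
  [0,0,0],
  [0,0,0],
  [0,0,0],
  [0,0,0],
  [0,0,0],
  [0,0,0],
  [0,0,0],
  [0,0,0],
  [0,0,0],
], roll=[0,0,0,0,0,0,0,0,0,0], claw=-1, grip_force=30)

```text
t: 2.95
tcp_pos: [580.6, 30.0, 90.6]
tcp_rot: [-0.028, 1.0, -0.0, 0.001]
contact_force: [-1.6, 0.5, 5.6]
width: 61.1
grip_force: 31.6
```

Call:
send_rows([
  [0,0,0.012],
  [0.002,0,0.024],
  [0.005,0,0.036],
  [0.008,0,0.048],
  [0.01,0,0.05],
  [0.01,0,0.05],
  [0.01,0,0.05],
  [0.01,0,0.05],
], roll=[0,0,0,0,0,0,0,0])

```text
t: 3.75
tcp_pos: [582.4, 30.0, 101.2]
tcp_rot: [-0.028, 1.0, 0.0, -0.0]
contact_force: [-0.1, -0.9, -0.8]
width: 61.1
grip_force: 33.0
```

```bash
python3 - <<'E'
from h import *
print(env.observe()["contact_force"],env.observe()["tcp_pos"])
p,d=eyes.read_camera("wrist"); cv2.imwrite("pics/w2.png",p[...,::-1])
print(env.observe()["contact_force"])
E
```

```text
[-0.09679247 -0.92162297 -0.84476867] [582.41603603  29.96526767 101.22506174]
[-0.31285654  0.78252602 -1.95391371]
```

View pics/w2.png

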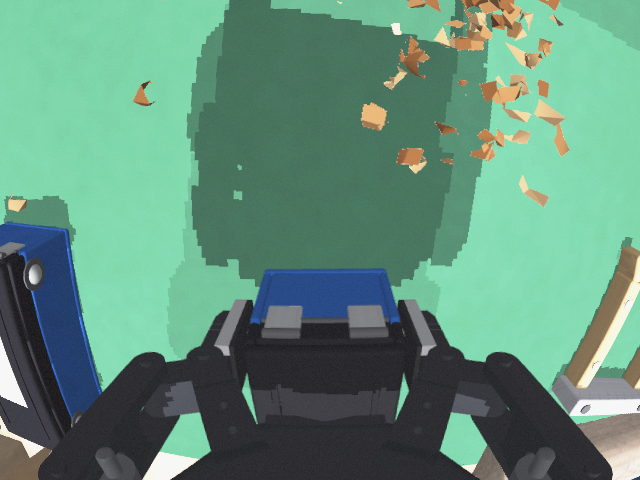

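The near end of case A is up between the pads: the blue end face shows at (325,295) and the latches at (320,320). Next I average the force and check the tilt.

```bash
cat >> h.py <<'E'
def feel(n=8):
    F=[]
    for i in range(n): o,p,d,P=wrist(); F.append(o["contact_force"])
    print("F",np.mean(F,0).round(2),np.std(F,0).round(2))
    q=P[360:420,290:360].reshape(-1,3); q=q[(q[:,2]>40)&(q[:,2]<90)]
    A=np.c_[q[:,:2],np.ones(len(q))]; print("slope",np.linalg.lstsq(A,q[:,2],rcond=None)[0][:2].round(3),len(q))
E
python3 -c "from h import *;feel()"
```

```text
F [-0.44  0.36 -1.56] [0.51 0.45 0.49]
slope [-0.093 -0.   ] 4035
```

Light (1.6 N at 0.09 rad). I'll lower it, release, and move on to B.

Call:
send_rows([
  [-0.003,0,-0.014],
  [-0.006,0,-0.028],
  [-0.01,0,-0.042],
  [-0.01,0,-0.05],
  [-0.01,0,-0.05],
], roll=[0,0,0,0,0])

```text
t: 4.7
tcp_pos: [580.0, 30.1, 90.5]
tcp_rot: [-0.028, 1.0, -0.0, 0.0]
contact_force: [-9.4, 0.7, 17.2]
width: 61.0
grip_force: 33.8
```

Call:
send_rows([
  [0,0,0],
  [0,0,0],
  [0,0,0],
  [0,0,0],
  [0,0,0],
  [0,0,0],
  [0,0,0.2],
  [0,0,0.32],
  [-0.02,-0.2,0.32],
  [-0.04,-0.4,0.32],
  [-0.05,-0.6,0.32],
  [-0.05,-0.7,0.32],
  [-0.05,-0.7,0.32],
  [-0.05,-0.7,0.32],
], roll=[0,0,0,0,0,0,0,0,0,-0.064,-0.064,-0.064,-0.064,-0.064], claw=1)

```text
t: 6.1
tcp_pos: [567.4, -145.0, 168.7]
tcp_rot: [0.022, 1.0, 0.0, -0.0]
contact_force: [0.3, 0.0, 0.2]
width: 85.5
grip_force: 0.0
```

```bash
python3 - <<'E'
from h import *
o,p,d,P=wrist(); cv2.imwrite("pics/w3.png",p[...,::-1])
print(o["tcp_pos"],o["tcp_rot"])
rects(P,d>0,52,68)
E
```

```text
[ 567.38215322 -145.02323648  168.73060951] [ 2.24129036e-02  9.99748771e-01  1.92617287e-04 -1.37429093e-04]
[ 541  249   84  153 7795] [611.1  28.   60.3] rect [631.1  31.5] [132.6  57. ] 3.52
[  274   251   105   170 15480] [ 603.7 -146.8   60.7] rect [ 614.2 -147.3] [ 56.1 118.3] 87.62
[  56  297   90   79 4336] [ 607.  -298.1   59.7] rect [ 611.  -302.8] [55.2 57.7] 9.65
[136 424  38  24 609] [ 701. -285.   61.] rect [ 699.8 -289.7] [28.5 37.9] 7.04
```

Call:
send_rows([
  [0.006,0,-0.15],
  [0.006,0,-0.25],
  [0.006,0,-0.315],
  [0.006,0,-0.315],
], roll=[0,0,0,0])

```text
t: 6.55
tcp_pos: [568.2, -143.2, 88.1]
tcp_rot: [0.021, 1.0, 0.001, -0.002]
contact_force: [-0.5, 0.3, 0.1]
width: 85.2
grip_force: 0.0
```

Call:
send_rows([
  [0,0,0],
  [0,0,0],
  [0,0,0],
  [0,0,0],
  [0,0,0],
  [0,0,0],
  [0,0,0],
  [0,0,0],
  [0.002,0,0.012],
  [0.004,0,0.024],
  [0.006,0,0.036],
  [0.008,0,0.048],
  [0.01,0,0.05],
  [0.01,0,0.05],
  [0.01,0,0.05],
  [0.01,0,0.05],
], roll=[0,0,0,0,0,0,0,0,0,0,0,0,0,0,0,0], claw=-1, grip_force=30)

```text
t: 8.15
tcp_pos: [571.2, -145.0, 102.4]
tcp_rot: [0.022, 1.0, 0.0, -0.001]
contact_force: [-2.9, -0.8, -3.8]
width: 60.8
grip_force: 33.8
```

```bash
python3 -c "from h import *;feel()"
```

```text
F [-2.51 -0.16 -3.57] [0.39 0.38 0.36]
slope [-0.091  0.003] 4044
```

Taking moments about the far edge, including the -2.5 N of sideways force, gives B about 0.84 kg against 0.3 kg for A. B is the heavy one. I'll lower it and regrasp at its middle, above rail height.

Call:
send_rows([
  [-0.002,0,-0.014],
  [-0.005,0,-0.028],
  [-0.008,0,-0.042],
  [-0.01,0,-0.05],
  [-0.01,0,-0.05],
], roll=[0,0,0,0,0])

```text
t: 9.05
tcp_pos: [569.4, -145.0, 91.9]
tcp_rot: [0.022, 1.0, -0.0, 0.001]
contact_force: [-8.4, 3.3, 14.4]
width: 61.2
grip_force: 34.7
```

Call:
send_rows([
  [0,0,0],
  [0,0,0],
  [0,0,0],
  [0,0,0],
  [0,0,0],
  [0.05,0,0.048],
  [0.12,-0.005,0.048],
  [0.2,-0.01,0.048],
  [0.21,-0.01,0.048],
  [0.21,-0.01,0.048],
], roll=[0,0,0,0,0,0,0,0,0,0], claw=1)

```text
t: 10.05
tcp_pos: [621.3, -147.4, 101.7]
tcp_rot: [0.022, 1.0, 0.0, -0.0]
contact_force: [-0.4, 0.5, -0.1]
width: 85.1
grip_force: 0.0
```

Call:
send_rows([
  [0,0,0],
  [0,0,0],
  [0,0,0],
  [0,0,0],
  [0,0,0],
  [0,0,0],
  [0,0,0],
  [0,0,0],
  [0,0,0],
], roll=[0,0,0,0,0,0,0,0,0], claw=-1, grip_force=40)

```text
t: 10.95
tcp_pos: [621.1, -147.3, 102.4]
tcp_rot: [0.022, 1.0, 0.0, -0.001]
contact_force: [-4.7, 3.2, 4.9]
width: 55.1
grip_force: 45.4
```

Call:
send_rows([
  [-0.02,0,0],
  [-0.06,0,0],
  [-0.1,0,0],
  [-0.14,0,0],
  [-0.18,0,0],
  [-0.22,0,0],
  [-0.26,0,0],
  [-0.3,0,0],
  [-0.34,0,0],
  [-0.38,0,0],
  [-0.42,0,0],
  [-0.46,0,0],
  [-0.5,0,0],
  [-0.54,0,0],
  [-0.58,0,0],
  [-0.6,0,0],
  [-0.6,0,0],
], roll=[0,0,0,0,0,0,0,0,0,0,0,0,0,0,0,0,0])

```text
t: 12.65
tcp_pos: [470.8, -147.7, 102.4]
tcp_rot: [0.022, 1.0, -0.0, -0.0]
contact_force: [-3.6, -2.3, 5.5]
width: 54.9
grip_force: 45.7
```

Call:
send_rows([
  [0,0.02,0],
  [0,0.07,0],
  [0,0.13,0],
  [0,0.19,0],
  [0,0.25,0],
  [0,0.31,0],
  [0,0.37,0],
  [0,0.43,0],
  [0,0.49,0],
  [0,0.55,0],
  [0,0.61,0],
  [0,0.67,0],
  [0,0.73,0],
  [0,0.79,0],
  [0,0.85,0],
  [0,0.9,0],
  [0,0.93,0],
  [0,0.93,0],
], roll=[0,0,0,0,0,-0.01,-0.02,-0.03,-0.04,-0.05,-0.06,-0.07,-0.081,-0.081,-0.081,-0.081,-0.081,-0.081])

```text
t: 14.45
tcp_pos: [471.8, 85.6, 102.4]
tcp_rot: [0.085, 0.996, 0.0, 0.0]
contact_force: [1.8, 3.8, 5.0]
width: 55.3
grip_force: 45.7
```

```bash
python3 - <<'E'
from h import *
o,p,d,P=wrist(); cv2.imwrite("pics/w4.png",p[...,::-1]); np.savez("w4.npz",P=P,d=d,p=p)
print(o["tcp_pos"],o["tcp_rot"],o["contact_force"])
rects(P,d>0,52,66); print(); rects(P,(d>0)&(P[...,1]>185)&(P[...,0]<685),12,40)
E
```

```text
[471.75004766  85.60501661 102.36199527] [8.49165749e-02 9.96388033e-01 3.31335412e-06 2.52896104e-04] [1.75966497 3.83018651 5.01943276]
[  210   167   230   256 39886] [448.7  88.6  60.7] rect [458.8  86.9] [ 82.9 105.7] 80.0

[ 584  349   56   97 1519] [602.8 281.   18.4] rect [608.9 282.1] [15.1 93.4] 78.2
[540 363  22  41 592] [560.3 214.4  18.8] rect [565.4 215.6] [31.5 11.6] 6.03
```

View pics/w4.png

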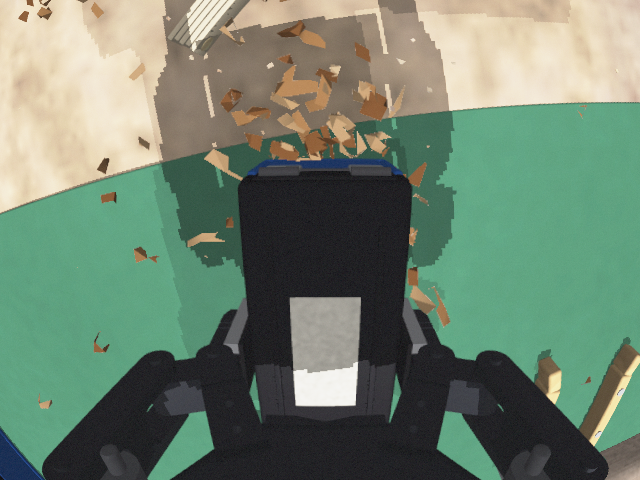

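Case B is held centrally (lid at (325,290)) and the dock mouth is at the right edge, (545–625,370). Next I refine the dock's midline from the fixed cameras.

```bash
python3 - <<'E'
from h import *
O0=np.array([588.8,251.9]); a0=np.radians(-9.9)
R0=np.array([[np.cos(a0),-np.sin(a0)],[np.sin(a0),np.cos(a0)]])
for n in("scene","side"):
    p,d=eyes.read_camera(n); P=pts(n,d); q=P[d>0]; L=(q[:,:2]-O0)@R0
    near=(abs(L[:,1])<65)&(L[:,0]>-60)&(L[:,0]<100)
    for s in(-1,1):
        m=near&(abs(q[:,2]-20)<4)&(L[:,1]*s>15)&(L[:,0]>-10)&(L[:,0]<58)
        l=L[m]; k=np.polyfit(l[:,0],l[:,1],1); print(n,"rail",s,m.sum(),k.round(3),np.percentile(l[:,1]-np.polyval(k,l[:,0]),[5,95]).round(1))
    m=near&(q[:,2]>27)&(q[:,2]<38)&(L[:,0]>40); l=L[m]
    print("stop",m.sum(),np.percentile(l,[2,50,98],0).round(1).tolist(),cv2.minAreaRect(l.astype(np.float32)))
    m=near&(q[:,2]>14); l=L[m]; print("all",np.percentile(l,[1,99],0).round(1).tolist())
E
```

```text
Traceback (most recent call last):
TypeError: expected non-empty vector for x
```

```bash
python3 - <<'E'
from h import *
O0=np.array([588.8,251.9]); a0=np.radians(-9.9)
R0=np.array([[np.cos(a0),-np.sin(a0)],[np.sin(a0),np.cos(a0)]])
for n in("scene","side"):
    z=np.load(n+".npz"); d=z["d"]; P=pts(n,d); q=P[d>0]; L=(q[:,:2]-O0)@R0
    near=(abs(L[:,1])<65)&(L[:,0]>-60)&(L[:,0]<100)
    for s in(-1,1):
        m=near&(abs(q[:,2]-20)<5)&(L[:,1]*s>15)&(L[:,0]>-10)&(L[:,0]<58)
        l=L[m]
        if len(l)<8: print("few",len(l)); continue
        k=np.polyfit(l[:,0],l[:,1],1); print(n,"rail",s,m.sum(),k.round(3),np.percentile(l[:,1]-np.polyval(k,l[:,0]),[5,95]).round(1),q[m][:,2].mean())
    m=near&(q[:,2]>27)&(q[:,2]<38)&(L[:,0]>40); l=L[m]
    print("stop",m.sum(),np.percentile(l,[2,50,98],0).round(1).tolist(),cv2.minAreaRect(l.astype(np.float32)))
    m=near&(q[:,2]>14); l=L[m]; print("all",np.percentile(l,[1,99],0).round(1).tolist())
E
```

```text
scene rail -1 86 [-2.40e-02 -3.93e+01] [-4.6  7. ] 21.28508701784309
scene rail 1 79 [-1.0000e-03  3.1675e+01] [-4.9  6.7] 21.05031768524667
stop 131 [[63.5, -47.9], [68.9, -7.7], [79.2, 38.4]] ((71.60565948486328, -3.03759765625), (93.94329833984375, 17.36945915222168), 89.63584899902344)
all [[-31.0, -49.0], [78.8, 39.4]]
side rail -1 98 [-2.4000e-02 -3.4076e+01] [-7.2  6.6] 19.42425373703471
side rail 1 108 [-1.0000e-03  3.7639e+01] [-6.6  6. ] 20.056864683393886
stop 142 [[63.3, -45.0], [70.2, 2.8], [77.4, 44.8]] ((70.38953399658203, -0.2504425048828125), (92.79228210449219, 14.260940551757812), 89.88959503173828)
all [[-31.9, -44.5], [77.2, 45.7]]
```

Call:
send_rows([
  [-0.01,0.03,0],
  [-0.02,0.08,0],
  [-0.024,0.14,0],
  [-0.024,0.2,0],
  [-0.024,0.26,0],
  [-0.024,0.32,0],
  [-0.024,0.38,0],
  [-0.024,0.44,0],
  [-0.024,0.5,0],
  [-0.024,0.56,0],
  [-0.024,0.62,0],
  [-0.024,0.68,0],
  [-0.024,0.72,0],
  [-0.024,0.74,0],
  [-0.024,0.74,0],
  [-0.024,0.74,0],
], roll=[-0.005,-0.005,-0.005,-0.005,-0.005,-0.005,-0.005,-0.005,-0.005,-0.005,-0.005,-0.005,-0.005,-0.005,-0.005,-0.005])

```text
t: 16.15
tcp_pos: [465.6, 269.6, 102.3]
tcp_rot: [0.089, 0.996, -0.0, 0.0]
contact_force: [0.6, -2.5, 6.5]
width: 54.8
grip_force: 45.9
```

```bash
python3 - <<'E'
from h import *
o,p,d,P=wrist(); cv2.imwrite("pics/w5.png",p[...,::-1]); np.savez("w5.npz",P=P,d=d,p=p)
print(o["tcp_pos"],o["tcp_rot"],o["contact_force"])
rects(P,(d>0)&(P[...,0]>530),12,24,100)
E
```

```text
[465.63141568 269.58446281 102.33939262] [ 8.93913267e-02  9.95996482e-01 -4.42475919e-04  4.73813857e-05] [ 0.59925373 -2.53232952  6.52057197]
[590 327  29  63 920] [552.8 442.3  16.2] rect [556.8 444. ] [14.5 53.5] 88.95
[622 429  18  43 301] [710.1 532.4  17.5] rect [707.9 532.5] [ 4.1 60.1] 89.87
[ 38 434  29  11 215] [568.8  18.   17.9] rect [568.9  17.5] [ 2.3 35. ] 3.71
[606 456  15  13 114] [706.5 504.6  18.3] rect [706.2 504.8] [15.3  3.8] 88.89
```

View pics/w5.png

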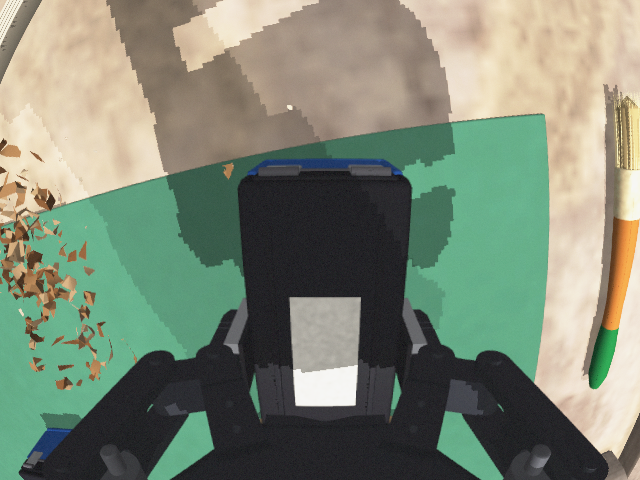

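The dock is hidden behind the fingers in this view; the case is straight, with its lid at (325,290). There is plenty of time, so I'll let go, rise and look at case and dock together.

Call:
send_rows([
  [0,0,0],
  [0,0,0],
  [0,0,0],
  [0,0,0],
  [0,0,0],
  [0,0,0.15],
  [0,0,0.3],
  [0.04,0,0.45],
  [0.08,0,0.5],
  [0.12,0,0.5],
  [0.12,0,0.5],
  [0.12,0,0.5],
], roll=[0,0,0,0,0,0,0,0,0,0,0,0], claw=1)

```text
t: 17.4
tcp_pos: [495.0, 269.8, 225.5]
tcp_rot: [0.09, 0.996, -0.001, -0.001]
contact_force: [0.7, 0.5, -0.4]
width: 85.2
grip_force: 0.0
```

```bash
python3 - <<'E'
from h import *
o,p,d,P=wrist(); cv2.imwrite("pics/w6.png",p[...,::-1]); np.savez("w6.npz",P=P,d=d,p=p)
print(o["tcp_pos"],o["tcp_rot"])
ok=(d>0)&(P[...,1]>150)&(P[...,1]<340)
rects(P,ok,52,68);print(); rects(P,ok&(P[...,0]>530)&(P[...,0]<690),14,24,100);print();rects(P,ok&(P[...,0]>600)&(P[...,0]<690),25,40,60)
E
```

```text
[494.96896154 269.80916952 225.45180297] [ 8.95053571e-02  9.95985121e-01 -5.66659287e-04 -1.45208798e-03]
[  273   100    88   192 15864] [462.4 269.4  60.9] rect [465.4 268.6] [ 55.7 130.7] 79.83

[ 269  296  108   97 2968] [610.4 246.2  20.2] rect [606.5 246.8] [ 91.9 100.5] 79.72

[ 275  391   97   16 1450] [657.6 237.3  31.5] rect [659.7 236.9] [91.9 16.2] 79.81
```

View pics/w6.png

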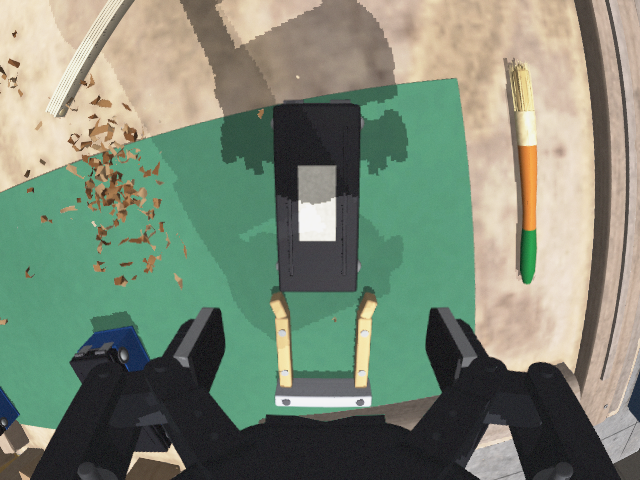

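From above, the case (centre (318,198)) is parallel to the dock (yaw -10.2 for both) and needs about 3.5 mm to dock +y, then about 125 mm forward. I'll regrasp it.

Call:
send_rows([
  [-0.1,-0.002,-0.1],
  [-0.12,-0.002,-0.25],
  [-0.12,-0.002,-0.4],
  [-0.12,-0.002,-0.5],
  [-0.12,-0.002,-0.5],
], roll=[0,0,0,0,0])

```text
t: 17.95
tcp_pos: [463.4, 268.9, 98.7]
tcp_rot: [0.089, 0.996, -0.001, -0.004]
contact_force: [0.2, 0.1, 0.9]
width: 85.2
grip_force: 0.0
```

Call:
send_rows([
  [0,0,0],
  [0,0,0],
  [0,0,0],
  [0,0,0],
  [0,0,0],
  [0,0,0],
  [0,0,0],
  [0,0,0],
  [0.002,0.007,0],
  [0.002,0.014,0],
  [0.002,0.014,0],
  [0.032,0.009,0],
  [0.062,0.003,0],
  [0.092,-0.002,0],
  [0.122,-0.008,0],
  [0.152,-0.013,0],
  [0.182,-0.018,0],
  [0.2,-0.022,0],
  [0.2,-0.022,0],
  [0.2,-0.022,0],
], roll=[0,0,0,0,0,0,0,0,0,0,0,0,0,0,0,0,0,0,0,0], claw=-1, grip_force=25)

```text
t: 19.95
tcp_pos: [515.1, 264.6, 103.7]
tcp_rot: [0.089, 0.996, 0.0, -0.0]
contact_force: [-6.4, 1.8, 8.5]
width: 55.8
grip_force: 28.9
```

Call:
send_rows([
  [0.016,-0.003,0],
  [0.032,-0.006,0],
  [0.048,-0.009,0],
  [0.064,-0.012,0],
  [0.08,-0.014,0],
  [0.08,-0.014,0],
], roll=[0,0,0,0,0,0])

```text
t: 20.55
tcp_pos: [534.9, 261.1, 103.7]
tcp_rot: [0.089, 0.996, 0.0, -0.001]
contact_force: [-8.5, 2.0, 9.5]
width: 55.3
grip_force: 29.0
```

Call:
send_rows([
  [0.016,-0.003,0.003],
  [0.032,-0.006,0.003],
  [0.048,-0.009,0.003],
  [0.064,-0.012,0.003],
  [0.08,-0.014,0.003],
  [0.096,-0.017,0.003],
  [0.112,-0.02,0.003],
  [0.12,-0.022,0.003],
  [0.12,-0.022,0.003],
], roll=[0,0,0,0,0,0,0,0,0])

```text
t: 21.45
tcp_pos: [565.1, 255.4, 103.7]
tcp_rot: [0.089, 0.996, 0.0, -0.001]
contact_force: [-5.7, 1.2, 3.2]
width: 55.3
grip_force: 28.2
```

Call:
send_rows([
  [0.012,-0.002,0],
  [0.024,-0.004,0],
  [0.036,-0.006,0],
  [0.048,-0.009,0],
  [0.06,-0.011,0],
  [0.068,-0.012,0],
  [0.068,-0.012,0],
], roll=[0,0,0,0,0,0,0])

```text
t: 22.15
tcp_pos: [582.0, 252.4, 103.7]
tcp_rot: [0.089, 0.996, 0.0, -0.001]
contact_force: [-6.5, 2.1, 4.2]
width: 55.4
grip_force: 28.2
```

Call:
send_rows([
  [0.004,-0.001,0],
  [0.008,-0.001,0],
  [0.012,-0.002,0],
  [0.012,-0.002,0],
], roll=[0,0,0,0])

```text
t: 22.55
tcp_pos: [584.8, 252.0, 103.7]
tcp_rot: [0.089, 0.996, 0.0, -0.001]
contact_force: [-6.5, 1.6, 3.6]
width: 55.6
grip_force: 28.3
```

Call:
send_rows([
  [0.004,-0.001,0],
  [0.004,-0.001,0],
], roll=[0,0])

```text
t: 22.75
tcp_pos: [585.8, 251.8, 103.7]
tcp_rot: [0.089, 0.996, 0.0, -0.001]
contact_force: [-6.9, 1.4, 4.3]
width: 55.7
grip_force: 28.3
```

Call:
send_rows([
  [0.004,-0.001,0],
  [0.004,-0.001,0],
], roll=[0,0])

```text
t: 22.95
tcp_pos: [586.8, 251.5, 103.7]
tcp_rot: [0.089, 0.996, 0.0, -0.001]
contact_force: [-6.7, 2.0, 4.4]
width: 55.4
grip_force: 28.3
```

Call:
send_rows([
  [0.004,-0.001,0],
  [0.004,-0.001,0],
], roll=[0,0])

```text
t: 23.15
tcp_pos: [587.8, 251.3, 103.7]
tcp_rot: [0.089, 0.996, 0.0, -0.001]
contact_force: [-6.8, 2.3, 4.9]
width: 55.6
grip_force: 28.3
```

Call:
send_rows([
  [0.004,-0.001,0],
  [0.004,-0.001,0],
], roll=[0,0])

```text
t: 23.35
tcp_pos: [588.6, 251.1, 103.7]
tcp_rot: [0.089, 0.996, 0.0, -0.001]
contact_force: [-7.9, 1.7, 4.2]
width: 55.9
grip_force: 28.4
```

Call:
send_rows([
  [0.004,-0.001,0],
  [0.004,-0.001,0],
], roll=[0,0])

```text
t: 23.55
tcp_pos: [588.8, 251.1, 103.7]
tcp_rot: [0.089, 0.996, 0.0, -0.002]
contact_force: [-13.9, 1.6, 8.1]
width: 55.3
grip_force: 28.8
```

The case touched the stop: the force rose by 7 N and it stopped moving. I'll release, rise and check.

Call:
send_rows([
  [0,0,0],
  [0,0,0],
  [0,0,0],
  [0,0,0],
  [0,0,0],
  [0,0,0],
  [0,0,0.1],
  [0,0,0.2],
  [-0.1,0,0.4],
  [-0.2,0,0.5],
  [-0.24,0,0.5],
  [-0.24,0,0.5],
], roll=[0,0,0,0,0,0,0,0,0,0,0,0], claw=1)

```text
t: 24.75
tcp_pos: [529.7, 250.5, 229.0]
tcp_rot: [0.089, 0.996, 0.0, 0.001]
contact_force: [0.9, -0.7, 0.2]
width: 85.4
grip_force: 0.0
```

```bash
python3 - <<'E'
from h import *
o,p,d,P=wrist(); cv2.imwrite("pics/w7.png",p[...,::-1])
print(o["tcp_pos"],o["contact_force"])
ok=(d>0)&(P[...,0]<690)
rects(P,ok,52,68);print();rects(P,ok&(P[...,1]>150)&(P[...,0]>600),25,36,60)
E
```

```text
[529.74235906 250.48153965 228.97739197] [ 0.90030318 -0.72695571  0.24032212]
[  301   225    81   156 11425] [579.5 251.7  60.8] rect [587.3 250.4] [ 55.9 131.1] 79.88
[  69  313   73   60 2467] [589.8  36.3  59.6] rect [595.6  30.6] [61.8 57.6] 2.38

[ 605  245   35   80 1959] [645.9 549.   30.6] rect [644.9 558.3] [90.3 54.8] 1.21
[286 357  19  17 298] [651.2 200.4  31.9] rect [652.8 200.1] [16.6 15.1] 79.3
[372 357  16  17 219] [665.1 275.3  32. ] rect [666.6 275.4] [14.8 14.2] 83.84
```

View pics/w7.png

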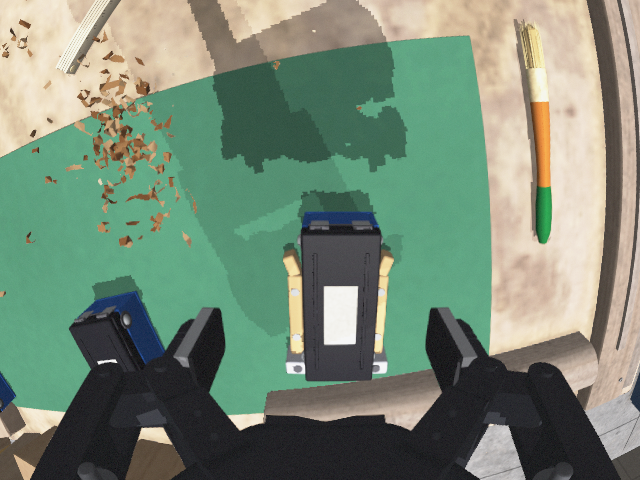

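The case sits in the dock, centre (340,300) between the rails, with the right yaw and line. The x gap is uncertain by about 2 mm, so I'll nudge it from behind with closed fingers to confirm it is home.

Call:
send_rows([
  [-0.105,0.061,0],
  [-0.105,0.061,0],
  [-0.105,0.061,0],
  [-0.105,0.061,0],
  [-0.105,0.061,0],
  [-0.105,0.061,0],
  [-0.105,0.061,-0.15],
  [-0.105,0.061,-0.3],
  [-0.105,0.061,-0.45],
  [-0.105,0.061,-0.55],
  [-0.105,0.061,-0.576],
  [-0.105,0.061,-0.576],
  [-0.105,0.061,-0.576],
], roll=[0,0,0,0,0,0,0,0,0,0,0,0,0], claw=-1)

```text
t: 26.1
tcp_pos: [505.0, 265.7, 85.3]
tcp_rot: [0.089, 0.996, 0.0, 0.001]
contact_force: [-0.1, -0.2, -0.1]
width: 0.2
grip_force: 0.0
```

Call:
send_rows([
  [0.008,-0.001,0],
  [0.016,-0.003,0],
  [0.024,-0.004,0],
  [0.024,-0.004,0],
], roll=[0,0,0,0])

```text
t: 26.5
tcp_pos: [510.6, 264.4, 84.2]
tcp_rot: [0.09, 0.996, 0.0, 0.0]
contact_force: [0.5, 0.4, 0.6]
width: -0.3
grip_force: 0.0
```

Call:
send_rows([
  [0.004,-0.001,0],
  [0.008,-0.001,0],
  [0.008,-0.001,0],
], roll=[0,0,0])

```text
t: 26.8
tcp_pos: [511.7, 264.3, 83.7]
tcp_rot: [0.089, 0.996, -0.0, -0.001]
contact_force: [-4.2, 1.0, 1.9]
width: 0.0
grip_force: 0.0
```

Call:
send_rows([
  [0.004,-0.001,0],
  [0.004,-0.001,0],
], roll=[0,0])

```text
t: 27.0
tcp_pos: [511.9, 264.2, 83.6]
tcp_rot: [0.089, 0.996, -0.0, -0.002]
contact_force: [-8.5, 1.0, 3.6]
width: -0.2
grip_force: 0.0
```

Call:
send_rows([
  [0.004,-0.001,0],
  [0.004,-0.001,0],
], roll=[0,0])

```text
t: 27.2
tcp_pos: [512.1, 264.2, 83.5]
tcp_rot: [0.089, 0.996, -0.001, -0.003]
contact_force: [-13.9, 2.6, 6.5]
width: -0.2
grip_force: 0.0
```

At 14 N, well above friction, the case does not move, so it is home. I'll back off and hand in.

Call:
send_rows([
  [-0.04,0.007,0],
  [-0.1,0.018,0],
  [-0.1,0.018,0.2],
  [-0.1,0.018,0.4],
  [-0.1,0.018,0.5],
  [-0.1,0.018,0.5],
  [-0.1,0.018,0.5],
], roll=[0,0,0,0,0,0,0])

```text
t: 27.9
tcp_pos: [489.1, 268.2, 208.7]
tcp_rot: [0.089, 0.996, 0.0, 0.0]
contact_force: [-0.2, -0.5, 0.2]
width: -0.1
grip_force: 0.0
```

```bash
python3 -c "
from h import *
o,p,d,P=wrist(); rects(P,(d>0)&(P[...,0]<690),52,68)
print(env.job_done())"
```

```text
[286 294  24  43 337] [525.3 240.3  57.2] rect [530.6 235.8] [13.3 33.6] 48.62
[341 294  26  50 460] [535.2 281.3  58. ] rect [541.7 283.4] [39.2 15.3] 17.26
[  64  365   65   56 2121] [588.9  33.9  59.6] rect [595.3  30.9] [60.4 57.5] 4.88
[317 388  17  33 405] [618.1 244.   61.1] rect [616.5 242.8] [13.1 37.8] 85.14
the job is handed in; nothing more can be done
None
```

The middle of the three cases (about 0.84 kg by feel) is the heavy one; I slid it into the dock until it sat firm against the end stop and handed the job in at about 28 s, though no verdict came back. I identified it by lifting two cases, so the third was never lifted.

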